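# Show the trainee where the missing ignition coil goes

### The arm

A 7-joint arm with a two-finger parallel gripper is mounted at the origin on the work surface. World frame = base frame: x ahead of the robot, y to its left, z up, the work surface at z = 0. Lengths are in m, angles in rad, forces in N, time in s.
With the tool pointing down it reaches from about 0.35 to 0.9 m from the base axis. Payload 8.1 kg.
Tool frame: the origin (TCP) lies midway between the tips of the shut fingers; the grasp point (between the pads) lies behind it (r.pinch_z is the z of the grasp point in the tool frame, in m); z points along the fingers, y is the direction in which the jaws open and shut (so a half turn about z gives the same grasp; the last joint's range is limited). The gripper opens to 92 mm and grips with 3 to 60 N. Pads are 19 mm wide; open, the fingers measure 130 mm over their backs; the gripper's body (75 mm by 190 mm) begins 47 mm behind the grasp point.
Start: joints at [-1.35, 0.434, 0.025, 1.573, -0.012, 1.134, -0.075], TCP at [0.199, 0.593, 0.227] pointing down, gripper open.
Joint ranges: [-2.62, 2.62], [-0.44, 2.09], [-1.27, 1.32], [0.08, 2.57], [-1.32, 4.46], [0.12, 2], [-2.74, 2.74]. Speed limits (rad/s): [2.22, 2.22, 3.01, 3.01, 3.14, 3.14, 3.14].

### API

Orientations are given as a unit quaternion [x, y, z, w].
In Python, from rig import status, optics, r gives the robot as it stands.
- The arm moves only by the tool send_rows, never from a script. Its argument "commands" is a list that holds one entry, the list of rows, each a list of 7 numbers: the shift along the tool's x, y, z in cm, then the turn, a rotation vector about the tool's x, y, z in degrees, then the closure, from -1 (fully open) to 1 (shut). A call has 1 to 5 rows; each row is the pose to reach, as a shift and turn from the pose commanded when the call began, along the tool's axes at that moment; what a row does not reach only later rows make up. A row lasts 1/8 s, in which the tool goes at most 62.5 mm and 10.7 degrees, less where a joint would pass 70% of its speed; a pose out of reach is approached as far as the arm can. A call with a gripper value outside its range is refused whole. The fingers move at their own pace and stop on an object; "force" is the grip in N (left out, the last holds). Time passes only in rows, so rows that repeat a pose let the fingers close. It gives the time, the measured TCP pose, the force and the opening at its end, in the units of the state.
- status.state(): the state, without advancing time (a new reading comes with each control period).
- optics.camera(name): name is "side" or "top" or "wrist"; returns the picture (384x512x3 uint8, red, green, blue); there is no depth.
- optics.get_calibration(name): a dict with "fx", "fy", "cx", "cy" (pixels), "rvec" (rotation vector, rad) and "tvec" (3), from world to camera coordinates, as OpenCV has them. Camera axes: x right, y down, z forward; pixel columns grow to the right and rows downward; lengths in m; the calibration is good to about 2 mm. The wrist camera is an equidistant fisheye: a pixel r from the principal point sees the ray r / f radians off the axis. A picture is of the moment at which its call begins: read the wrist's pose just before it. get_calibration takes no time and is no camera call; for the wrist camera it gives the pose at the moment of the call.
- r.finish_job(): hands the job in, once; it reports no verdict.
Trained networks look in the newest picture that a camera, given by its name, has taken for a name from the list of things; names that differ only in an ending like _2 or _b are one class to them, and where a whole thing is asked for, a point or a joint stands for the part that bears it (a point fixed in the world has none). Each returns a list of dicts, best first, with "score" (0 to 1); they miss things now and then, are a little off and sometimes report something else, mostly with a low value. They report only what shows in the picture. A call takes as long as a camera call. They do not tell look-alikes from the thing itself.
- optics.spot_in(camera, target): "uv" ([column, row] in pixels, amid what is visible of it).
- optics.outline_of(camera, target): "pixels" (384x512 bool, what is visible of it) and "uv" ([column, row] in pixels, amid what is visible of it).
The state is a dict: "clock": time; "q": joint angles; "joint_vel": joint speeds; "joint_efforts": joint torques, N m; "position": TCP position; "eef_rot": TCP orientation; "ft_force": force on the tool from outside, world axes, zero at the start; "ft_torque": the same for the moment, N m; "grip_width": finger opening in m.
Only numpy, scipy, OpenCV 4.12 (cv2) and the standard library are available. Lean on these libraries where they do the work, as an engineer would, in place of code of your own. Each camera call takes 0.05 s, during which the arm holds its last target. There are 200 camera calls.

### The job

One of the engine's three plug wells is still open because its ignition coil has not been fitted. Show the trainee: point at the open well from above, with the fingertips a few centimetres (at most 5) above its mouth, for at least two seconds, then point in the same way at the loose coil of the same red kind as the fitted ones, for at least two seconds, and finish still pointing at it. Touch nothing at all, and do not lower the fingertips over any other coil on the way.

Things in the scene. Friction and masses are not known exactly. Their poses are not given: they have to be found in the camera images.
- engine: Grey top half of a three-cylinder engine on timber blocks, fixed, 200 mm (its x) by 375 mm (its y). Origin on the bench under the middle of the row of wells. Cover top 160 mm up; two humps along y at x = +-53 mm reach 168 mm; black filler cap at (53, 41) mm reaches 191 mm. Plug wells at x = 0, y = -82, 0, 82 mm: two with coils, one open, in any order.
- well_mouth (a point): Centre of the mouth of the open plug well: a 30 mm hole in the cam cover with a 4 mm high black lip (41 mm outside), a white spark plug end down in it and no coil on it. At the lip's top, 164 mm above the bench; z up. The fitted coils rise 30 mm above this point, 82 or 164 mm away along the engine's y, half width 13 mm.
- coil_a_top (a point): Centre of the top of a fitted ignition coil: a red plastic block 50 mm (engine x) by 26 mm by 30 mm high over its well, with a black plug connector and a bolted ear. 194 mm above the bench. Already fitted: not to be pointed at.
- coil_b_top (a point): The same for the other fitted red coil.
- spare_coil: Loose coil of the fitted kind, lying on its side on the bench: red head 30 mm (its x) by 50 mm (its y), 25 mm high; black connector at +y, red ear at -y (85 mm over both); black stem and boot, 25 mm thick, along its +x to 125 mm. Origin on the bench under the head's middle; z up. Fingertips over any part of it, within 30 mm of its centre line, point at it. 0.22 kg, never touched.
- odd_coil: A loose coil of another kind: blue head 30 by 40 by 25 mm, grey connector, shorter stem to 95 mm along its +x, lying in the same way. Origin on the bench under the middle of the head. Loose; leave it alone.
- odd_coil_top (a point): Centre of the top of the blue coil's head, 25 mm above the bench.
- spray_bottle: White trigger spray bottle, 84 mm across, 241 mm tall, black head and brass nozzle pointing to its -x. Origin at the centre of its underside. Bystander; a green aerosol can 179 mm tall stands some 20 cm beyond it, in the far right corner.
- heat_gun: Black heat gun with steel nozzle lying on its side: 240 mm along its x (nozzle to +x, 190 mm from the origin), handle 145 mm to its +y, 72 mm high. Origin on the bench under its barrel. Bystander.
Mind the look-alikes: they are no part of the job. What is shaped like the spare_coil but pink or yellow is not meant.

How it is judged:
By the outcome, as a careful person would: the job done as asked, in the order asked, and still so for the second after the job is handed in, with the robot touching nothing.
It also fails if it takes over 46 s, if anything falls off the work surface, if the arm or the gripper's body presses on something with over 40 N, if the wrist force passes 120 N, or if a joint passes its speed limit or range.

## Working session

There is one attempt and no reset: what is moved stays moved. The work goes in short steps, Python scripts to look and compute and a tool call to move; the robot and the scene stay as the last step left them, time stands still between calls to the robot, and variables do not carry over. Pictures are saved under pics/ and viewed, on a budget of 10 in all, crops included, one or two more only if the job needs it, and the job is handed in when it is done.

Besides the shell and the picture viewer there is one more tool, called by a JSON object that holds its "op" and its "data", one argument or row to a line. send_rows: Moves the arm, as the interface text tells. Its arguments: {"type":"object","properties":{"commands":{"type":"array","items":{"type":"array","items":{"type":"array","items":{"type":"number"}}}},"force":{"type":"number"}},"required":["commands"]}

```bash
mkdir -p pics; python3 - <<'E'
from rig import status, optics, r
import cv2
s=status.state();print(s['clock'],s['position'],s['eef_rot'],s['grip_width'],r.pinch_z)
for n in ('top','side'):
    im=optics.camera(n);cv2.imwrite(f'pics/{n}0.png',cv2.resize(im[:,:,::-1],(800,600)))
    print(n,optics.get_calibration(n))
    for t in ('engine','well_mouth','coil_a_top','spare_coil','odd_coil','spray_bottle','heat_gun'):
        print(t,[( [round(float(v)) for v in d['uv']],round(d['score'],2)) for d in optics.spot_in(n,t)])
E
```

```text
0.0 [0.19872544 0.59202559 0.22596462] [ 1.61205022e-01  9.86920631e-01 -7.78793603e-04 -5.65609857e-05] 0.09180671937922656 -0.0188
top {'fx': 417.1320682218403, 'fy': 417.1320682218403, 'cx': 258.8254166078085, 'cy': 194.39895443144232, 'rvec': array([ 2.1863836 , -2.13857885,  0.07653707]), 'tvec': array([0.02076161, 0.44305176, 1.46489184])}
engine [([221, 164], 0.55)]
well_mouth []
coil_a_top [([243, 165], 0.71)]
spare_coil [([296, 230], 0.86), ([316, 178], 0.74), ([414, 216], 0.65), ([359, 254], 0.54)]
odd_coil [([361, 193], 0.51)]
spray_bottle [([436, 164], 0.79), ([360, 193], 0.39)]
heat_gun [([93, 183], 0.73)]
side {'fx': 482.3386473367602, 'fy': 482.3386473367602, 'cx': 257.31142809833403, 'cy': 191.4809742800785, 'rvec': array([ 0.49866162, -2.6220815 ,  1.3337825 ]), 'tvec': array([0.41131108, 0.20157469, 1.61153093])}
engine [([206, 231], 0.88)]
well_mouth [([226, 187], 0.54)]
coil_a_top [([225, 188], 0.43)]
spare_coil [([335, 182], 0.81)]
odd_coil []
spray_bottle [([283, 113], 0.96)]
heat_gun [([163, 342], 0.61)]
```

View pics/top0.png

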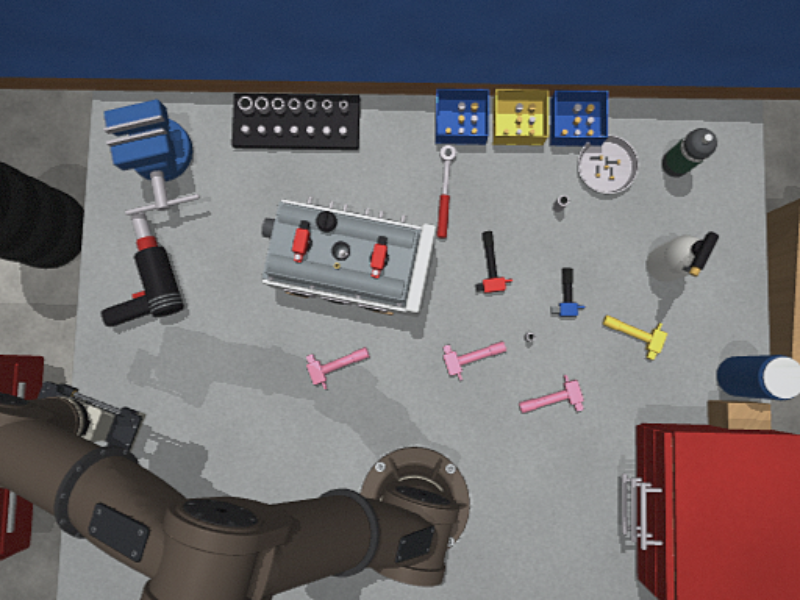

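View pics/side0.png

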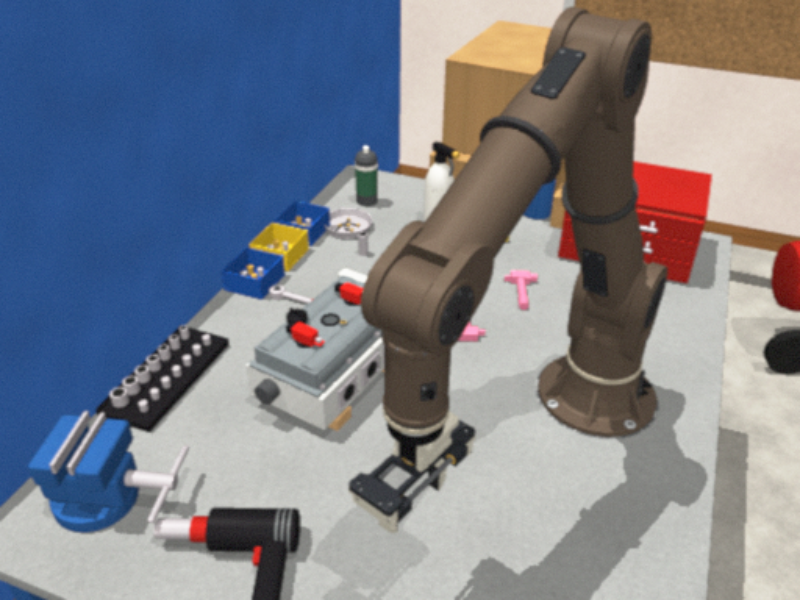

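Top view: a few candidates for the spare show up, in 800x600 px.
- Red head with black stem at (494,285): this fits the description.
- Not meant: pink at (318,370), (455,360) and (573,393); yellow at (655,340); blue at (568,308); the red ratchet handle at (443,215).

The fitted red coils are at (301,243) and (379,257), and the open well is the middle one at (341,251). Next I measure these points and check one close crop.

```bash
cat > h.py <<'E'
import numpy as np, cv2
from rig import status, optics, r
from scipy.spatial.transform import Rotation as R
def ray(c,uv,z):
    Rm=cv2.Rodrigues(np.array(c['rvec']))[0];o=-Rm.T@c['tvec']
    d=Rm.T@np.array([(uv[0]-c['cx'])/c['fx'],(uv[1]-c['cy'])/c['fy'],1])
    return o+d*(z-o[2])/d[2]
def go(p,yaw=None):
    s=status.state();T=R.from_quat(s['eef_rot'])
    print('pos',s['position'].round(4),'shift cm',(T.inv().apply(np.array(p)-s['position'])*100).round(2))
    y=T.as_matrix()[:,1];print('jaw dir deg',np.degrees(np.arctan2(y[1],y[0])).round(1),'clock',s['clock'])
E
python3 - <<'E'
from h import *
im=optics.camera('top');c=optics.get_calibration('top')
cv2.imwrite('pics/crop.png',cv2.resize(im[110:250,160:400,::-1],(768,448),interpolation=cv2.INTER_CUBIC))
for n,uv,z in [('well',(341,251),.164),('coilL',(301,243),.194),('coilR',(379,257),.194),('head',(494,285),.025),('stemend',(487,233),.02),('blue',(568,308),.025),('bottle base',(670,258),.1),('engR',(425,310),.15),('engR2',(433,225),.15)]:
    print(n,ray(c,np.array(uv)/1.5625,z).round(3))
hsv=cv2.cvtColor(im,cv2.COLOR_RGB2HSV)
m=((hsv[...,0]<6)|(hsv[...,0]>174))&(hsv[...,1]>180)&(hsv[...,2]>90)
k,l,st,ce=cv2.connectedComponentsWithStats(m.astype('uint8'))
for i in range(1,k):
    if 15<st[i,4]<600: print(ce[i].round(1),st[i,4],ray(c,ce[i],.025).round(3),ray(c,ce[i],.19).round(3))
go([0.5,0.1,0.25])
E
```

```text
well [0.536 0.162 0.164]
coilL [0.546 0.24  0.194]
coilR [0.52  0.08  0.194]
head [ 0.489 -0.172  0.025]
stemend [ 0.61  -0.155  0.02 ]
blue [ 0.44  -0.339  0.025]
bottle base [ 0.546 -0.541  0.1  ]
engR [ 0.418 -0.016  0.15 ]
engR2 [ 0.598 -0.029  0.15 ]
[283.5 137.8] 96 [ 0.648 -0.054  0.025] [ 0.61  -0.048  0.19 ]
[ 92.1 154.8] 40 [0.573 0.637 0.025] [0.543 0.565 0.19 ]
[189.8 158. ] 17 [0.568 0.282 0.025] [0.539 0.25  0.19 ]
[243.5 166.1] 26 [0.543 0.088 0.025] [0.516 0.077 0.19 ]
[ 88.6 188.2] 17 [0.452 0.642 0.025] [0.435 0.57  0.19 ]
[478.9 286.1] 22 [ 0.141 -0.734  0.025] [ 0.159 -0.653  0.19 ]
[508.  291.8] 20 [ 0.125 -0.832  0.025] [ 0.145 -0.74   0.19 ]
[453.5 293. ] 22 [ 0.116 -0.647  0.025] [ 0.137 -0.576  0.19 ]
[427.5 297.7] 23 [ 0.097 -0.558  0.025] [ 0.12  -0.497  0.19 ]
[484.  300.7] 32 [ 0.092 -0.75   0.025] [ 0.116 -0.667  0.19 ]
[493.5 312.4] 17 [ 0.054 -0.782  0.025] [ 0.082 -0.695  0.19 ]
[495.1 319.7] 18 [ 0.03  -0.786  0.025] [ 0.06  -0.699  0.19 ]
[477.8 339.1] 32 [-0.036 -0.726  0.025] [ 0.002 -0.645  0.19 ]
[449.6 337.7] 16 [-0.035 -0.631  0.025] [ 0.003 -
[... 280 characters left out ...]
21 [-0.096 -0.612  0.025] [-0.052 -0.544  0.19 ]
[489.7 360.8] 22 [-0.107 -0.764  0.025] [-0.061 -0.679  0.19 ]
[446.8 367.6] 32 [-0.134 -0.62   0.025] [-0.085 -0.551  0.19 ]
[505.7 368.5] 25 [-0.131 -0.817  0.025] [-0.082 -0.726  0.19 ]
[458.8 368.4] 19 [-0.135 -0.66   0.025] [-0.086 -0.587  0.19 ]
[468.1 369.9] 16 [-0.139 -0.691  0.025] [-0.089 -0.614  0.19 ]
[436. 373.] 40 [-0.152 -0.583  0.025] [-0.101 -0.519  0.19 ]
[463.4 377.4] 23 [-0.164 -0.675  0.025] [-0.112 -0.6    0.19 ]
[444.  377.4] 16 [-0.166 -0.61   0.025] [-0.113 -0.542  0.19 ]
[495.7 380. ] 22 [-0.169 -0.782  0.025] [-0.116 -0.695  0.19 ]
pos [0.1989 0.5925 0.2268] shift cm [-44.22 -37.11  -2.32]
jaw dir deg 71.4 clock 0.85
```

View pics/crop.png

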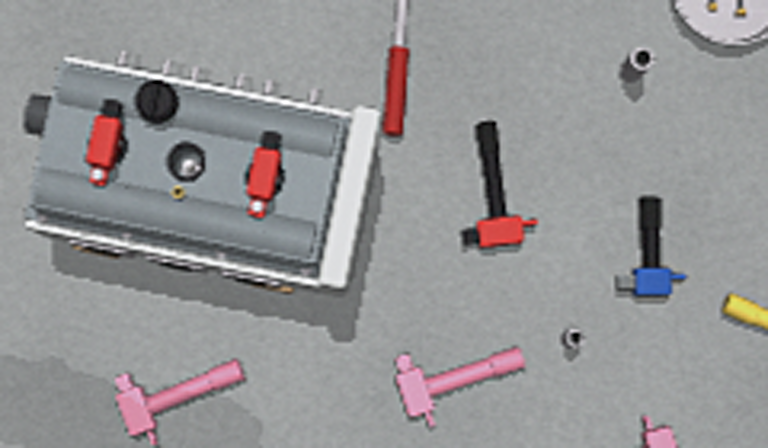

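The crop confirms it: open middle well at crop (187,161), spare at (500,232) with black stem, blue at (653,280). Distances agree with the given sizes: fitted coils measure 0.162 m apart (164 mm given), and the spare is 0.12 m long. I'm setting out high, with the fingers shut.

{"op": "send_rows", "data": {
  "commands": [
    [[-2, -2, -3, 0, 0, 0, 1], [-6, -6, -6, 0, 0, 0, 1], [-10, -10, -7.5, 0, 0, 0, 1], [-14, -14, -7.5, 0, 0, 0, 1], [-18, -18, -7.5, 0, 0, 0, 1]]
  ],
  "force": 10
}}

```text
clock: 1.48
position: [0.313, 0.3629, 0.3022]
eef_rot: [0.161, 0.987, 0.001, 0.0]
ft_force: [1.1, 0.7, 0.5]
grip_width: 0.0461
```

{"op": "send_rows", "data": {
  "commands": [
    [[-4, -4, 0, 0, 0, 0, 1], [-8, -7.5, 0, 0, 0, 0, 1], [-12, -11, 0, 0, 0, 0, 1], [-16, -15, 0, 0, 0, 0, 1], [-16, -15, 0, 0, 0, 0, 1]]
  ]
}}

```text
clock: 2.1
position: [0.4179, 0.1673, 0.3022]
eef_rot: [0.165, 0.986, -0.0, 0.001]
ft_force: [-0.3, 1.7, 0.2]
grip_width: 0.001
```

```bash
python3 - <<'E'
from h import *
go([.535,.161,.203]); print(status.state()['grip_width'],status.state()['ft_force'])
E
```

```text
pos [0.4179 0.1673 0.3022] shift cm [-11.26   3.22   9.93]
jaw dir deg 71.0 clock 2.1
0.0009607161099964409 [-0.28042084  1.71025421  0.16635017]
```

Now over the well at height, then take a wrist look before going down.

{"op": "send_rows", "data": {
  "commands": [
    [[-4, 1.1, 0, 0, 0, 0, 1], [-8, 2.2, 0, 0, 0, 0, 1], [-11.3, 3.2, 0, 0, 0, 0, 1], [-11.3, 3.2, 3, 0, 0, 0, 1], [-11.3, 3.2, 3, 0, 0, 0, 1]]
  ]
}}

```text
clock: 2.72
position: [0.532, 0.1664, 0.2698]
eef_rot: [0.161, 0.987, -0.001, -0.002]
ft_force: [-0.5, 0.5, 0.4]
grip_width: 0.001
```

```bash
python3 - <<'E'
from h import *
go([.535,.161,.203])
c=optics.get_calibration('wrist');im=optics.camera('wrist').copy();print(c)
def fproj(P):
    X=cv2.Rodrigues(np.array(c['rvec']))[0]@np.array(P)+c['tvec']
    th=np.arctan2(np.hypot(X[0],X[1]),X[2]);d=X[:2]/np.hypot(X[0],X[1])
    return (c['cx']+c['fx']*th*d[0],c['cy']+c['fy']*th*d[1])
for P in ([.535,.161,.164],[.548,.242,.194],[.521,.08,.194]):
    u=fproj(P);print(np.round(u,1));cv2.circle(im,tuple(int(round(v)) for v in u),2,(0,255,0),-1)
print([(d['uv'],d['score']) for d in optics.spot_in('wrist','well_mouth')])
cv2.imwrite('pics/w1.png',cv2.resize(im[:,:,::-1],(800,600)))
E
```

```text
pos [0.532  0.1664 0.2698] shift cm [-0.48 -0.4   6.67]
jaw dir deg 71.5 clock 2.725
{'fx': 297.3186396354542, 'fy': 297.3186396354542, 'cx': 259.1209354769704, 'cy': 195.0808975674149, 'rvec': array([-2.34435515, -1.68882312, -0.24824287]), 'tvec': array([-0.32552232, -0.48248727,  0.30113809])}
[255.2 197.4]
[350.3 192.9]
[162.5 220.8]
[([258.1, 186.9], 0.72)]
```

View pics/w1.png

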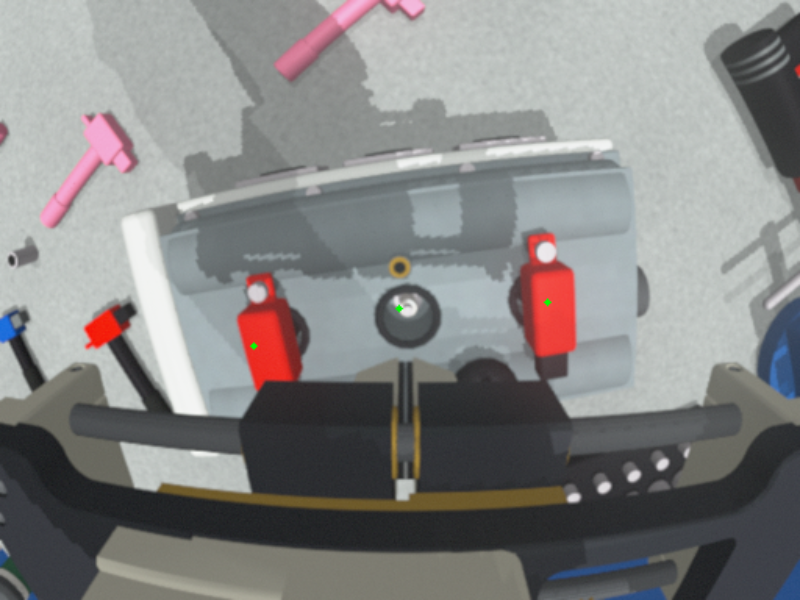

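Wrist view: the open well's mouth is at (408,316), predicted at (400,308), so about 6 mm off towards +x and +y. The well is then near (0.539, 0.166). I'm descending to about 4 cm above the mouth (z 0.203), which still clears the coil tops and the cap.

{"op": "send_rows", "data": {
  "commands": [
    [[-0.7, 0.2, 0, 0, 0, 0, 1], [-0.7, 0.2, 2, 0, 0, 0, 1], [-0.7, 0.2, 4, 0, 0, 0, 1], [-0.7, 0.2, 5.5, 0, 0, 0, 1], [-0.7, 0.2, 6.6, 0, 0, 0, 1]]
  ]
}}

```text
clock: 3.45
position: [0.541, 0.1657, 0.2055]
eef_rot: [0.161, 0.987, 0.0, 0.0]
ft_force: [-0.3, -0.3, 0.4]
grip_width: 0.0004
```

{"op": "send_rows", "data": {
  "commands": [
    [[0, 0, 0, 0, 0, 0, 1], [0, 0, 0, 0, 0, 0, 1], [0, 0, 0, 0, 0, 0, 1], [0, 0, 0, 0, 0, 0, 1], [0, 0, 0, 0, 0, 0, 1]]
  ]
}}

```text
clock: 4.08
position: [0.5408, 0.1656, 0.2059]
eef_rot: [0.161, 0.987, 0.0, 0.0]
ft_force: [0.0, -0.1, 0.1]
grip_width: 0.0004
```

```bash
python3 - <<'E'
from h import *
go([.539,.166,.203]); s=status.state();print(s['ft_force'],s['grip_width'])
for n in ('side','top'):
    c=optics.get_calibration(n);im=optics.camera(n)
    p=cv2.projectPoints(np.array([[.539,.166,.164],s['position']]),np.array(c['rvec']),np.array(c['tvec']),np.array([[c['fx'],0,c['cx']],[0,c['fy'],c['cy']],[0,0,1]]),None)[0].reshape(-1,2);print(n,p)
    if n=='side':
        u,v=p[1].astype(int);cv2.imwrite('pics/s1.png',cv2.resize(im[v-75:v+75,u-100:u+100,::-1],(800,600),interpolation=cv2.INTER_CUBIC))
E
```

```text
pos [0.5408 0.1656 0.2059] shift cm [ 0.19 -0.02  0.29]
jaw dir deg 71.4 clock 4.075
[ 0.03603572 -0.07225672  0.14587247] 0.00035951612430800464
side [[210.61077945 204.16713703]
 [209.52932159 193.43279453]]
top [[216.90354725 159.84809083]
 [215.44098672 156.94145526]]
```

View pics/s1.png

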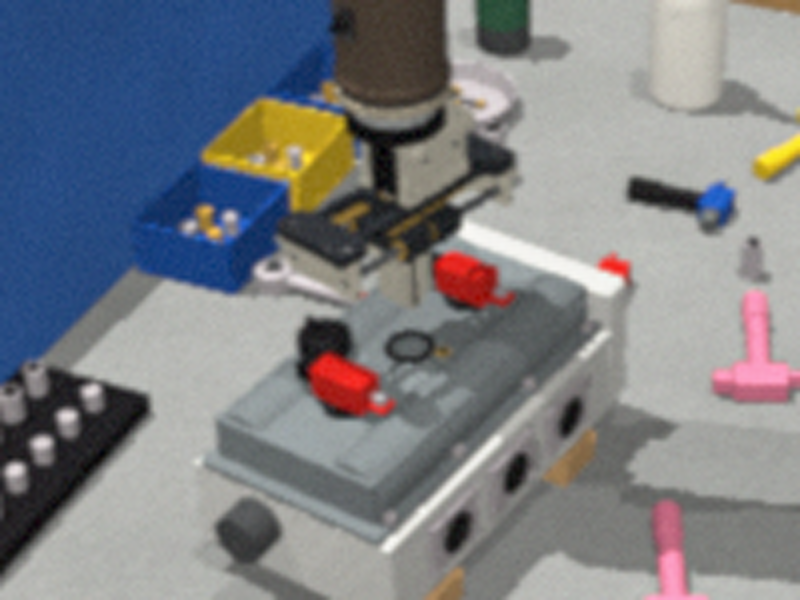

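Side crop: the fingertips are at (405,300), straight over the mouth at (410,347). The mouth measures within 1 px of my estimate. I'm lowering 5 mm more and holding for over 2 s.

{"op": "send_rows", "data": {
  "commands": [
    [[0.2, 0, 0.5, 0, 0, 0, 1], [0.2, 0, 0.5, 0, 0, 0, 1], [0.2, 0, 0.5, 0, 0, 0, 1], [0.2, 0, 0.5, 0, 0, 0, 1], [0.2, 0, 0.5, 0, 0, 0, 1]]
  ]
}}

```text
clock: 4.8
position: [0.5389, 0.1662, 0.2008]
eef_rot: [0.161, 0.987, 0.0, 0.0]
ft_force: [-0.5, 0.2, -0.3]
grip_width: 0.0005
```

{"op": "send_rows", "data": {
  "commands": [
    [[0, 0, 0, 0, 0, 0, 1], [0, 0, 0, 0, 0, 0, 1], [0, 0, 0, 0, 0, 0, 1], [0, 0, 0, 0, 0, 0, 1], [0, 0, 0, 0, 0, 0, 1]]
  ]
}}

```text
clock: 5.42
position: [0.5389, 0.1662, 0.2008]
eef_rot: [0.161, 0.987, 0.0, 0.0]
ft_force: [0.2, 0.1, -0.5]
grip_width: 0.0004
```

{"op": "send_rows", "data": {
  "commands": [
    [[0, 0, 0, 0, 0, 0, 1], [0, 0, 0, 0, 0, 0, 1], [0, 0, 0, 0, 0, 0, 1], [0, 0, 0, 0, 0, 0, 1], [0, 0, 0, 0, 0, 0, 1]]
  ]
}}

```text
clock: 6.05
position: [0.5389, 0.1662, 0.2007]
eef_rot: [0.161, 0.987, 0.0, 0.0]
ft_force: [-0.6, -0.4, -0.8]
grip_width: 0.0005
```

{"op": "send_rows", "data": {
  "commands": [
    [[0, 0, 0, 0, 0, 0, 1], [0, 0, 0, 0, 0, 0, 1], [0, 0, 0, 0, 0, 0, 1], [0, 0, 0, 0, 0, 0, 1], [0, 0, 0, 0, 0, 0, 1]]
  ]
}}

```text
clock: 6.68
position: [0.5389, 0.1662, 0.2007]
eef_rot: [0.161, 0.987, 0.0, 0.0]
ft_force: [-0.2, 0.3, -0.4]
grip_width: 0.0005
```

{"op": "send_rows", "data": {
  "commands": [
    [[0, 0, 0, 0, 0, 0, 1], [0, 0, 0, 0, 0, 0, 1], [0, 0, 0, 0, 0, 0, 1], [0, 0, 0, 0, 0, 0, 1], [0, 0, 0, 0, 0, 0, 1]]
  ]
}}

```text
clock: 7.3
position: [0.5389, 0.1662, 0.2007]
eef_rot: [0.161, 0.987, 0.0, 0.0]
ft_force: [-0.0, -0.2, -0.2]
grip_width: 0.0005
```

{"op": "send_rows", "data": {
  "commands": [
    [[0, 0, -3, 0, 0, 0, 1], [0, 0, -6, 0, 0, 0, 1], [0, 0, -10, 0, 0, 0, 1], [0, 0, -10, 0, 0, 0, 1], [0, 0, -10, 0, 0, 0, 1]]
  ]
}}

```text
clock: 7.92
position: [0.5386, 0.1661, 0.3002]
eef_rot: [0.161, 0.987, -0.0, -0.0]
ft_force: [-0.6, 0.4, -0.7]
grip_width: 0.0007
```

```bash
python3 - <<'E'
from h import *
go([.50,-.172,.30])
E
```

```text
pos [0.5386 0.1661 0.3002] shift cm [-7.100e+00 -3.328e+01  2.000e-02]
jaw dir deg 71.4 clock 7.925
```

{"op": "send_rows", "data": {
  "commands": [
    [[-1, -4.5, 0, 0, 0, 0, 1], [-2, -9, 0, 0, 0, 0, 1], [-3, -13.5, 0, 0, 0, 0, 1], [-4, -18, 0, 0, 0, 0, 1], [-5, -22.5, 0, 0, 0, 0, 1]]
  ]
}}

```text
clock: 8.55
position: [0.5137, -0.0643, 0.2995]
eef_rot: [0.161, 0.987, -0.0, -0.001]
ft_force: [0.5, -0.1, -0.6]
grip_width: 0.0006
```

{"op": "send_rows", "data": {
  "commands": [
    [[-1, -4.5, 0, 0, 0, 0, 1], [-2, -9, 0, 0, 0, 0, 1], [-2.1, -10.8, 3, 0, 0, 0, 1], [-2.1, -10.8, 7, 0, 0, 0, 1], [-2.1, -10.8, 10, 0, 0, 0, 1]]
  ]
}}

```text
clock: 9.18
position: [0.4987, -0.1721, 0.198]
eef_rot: [0.162, 0.987, -0.0, -0.002]
ft_force: [-0.1, -0.3, -0.2]
grip_width: 0.0009
```

```bash
python3 - <<'E'
from h import *
go([.50,-.172,.058])
c=optics.get_calibration('wrist');im=optics.camera('wrist').copy()
def fproj(P):
    X=cv2.Rodrigues(np.array(c['rvec']))[0]@np.array(P)+c['tvec']
    th=np.arctan2(np.hypot(X[0],X[1]),X[2]);d=X[:2]/np.hypot(X[0],X[1])
    return (c['cx']+c['fx']*th*d[0],c['cy']+c['fy']*th*d[1])
for P in ([.49,-.173,.025],[.61,-.155,.02]):
    u=fproj(P);print(np.round(u,1));cv2.circle(im,tuple(int(round(v)) for v in u),2,(0,255,0),-1)
cv2.imwrite('pics/w2.png',cv2.resize(im[:,:,::-1],(800,600)))
E
```

```text
pos [ 0.4987 -0.1721  0.198 ] shift cm [-0.17  0.05 14.  ]
jaw dir deg 71.4 clock 9.175
[256.1 169.1]
[299.7 251.6]
```

View pics/w2.png

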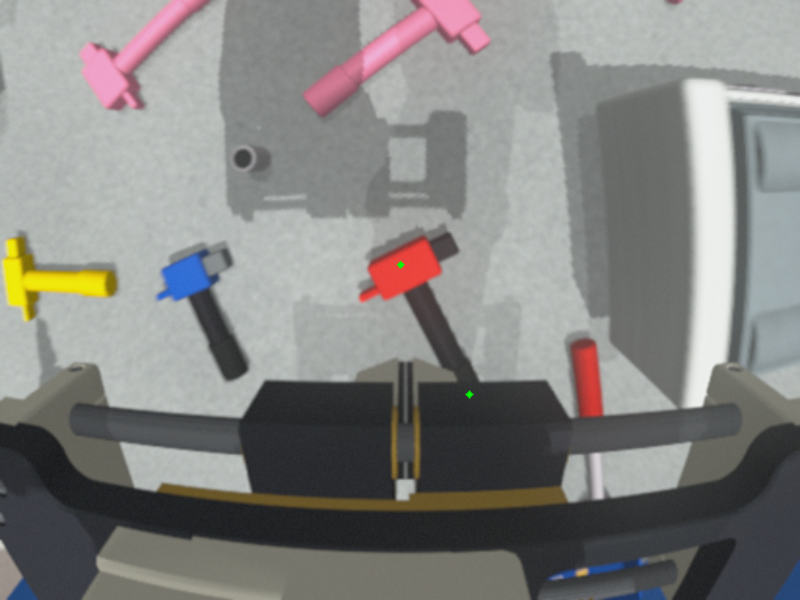

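Wrist view: the red spare's head is at (405,267), 5 px from the prediction, so its position holds to a few mm. The blue coil at (188,275) and the engine are well clear. I'm descending to about 3.3 cm above the head.

{"op": "send_rows", "data": {
  "commands": [
    [[0.4, 0, 3, 0, 0, 0, 1], [0.4, 0, 6.5, 0, 0, 0, 1], [0.4, 0, 10, 0, 0, 0, 1], [0.4, 0, 12.5, 0, 0, 0, 1], [0.4, 0, 14, 0, 0, 0, 1]]
  ]
}}

```text
clock: 9.85
position: [0.4955, -0.1705, 0.0594]
eef_rot: [0.161, 0.987, 0.0, -0.001]
ft_force: [0.2, -0.3, 0.6]
grip_width: 0.0005
```

{"op": "send_rows", "data": {
  "commands": [
    [[0, 0, 0, 0, 0, 0, 1], [0, 0, 0, 0, 0, 0, 1], [0, 0, 0, 0, 0, 0, 1], [0, 0, 0, 0, 0, 0, 1], [0, 0, 0, 0, 0, 0, 1]]
  ]
}}

```text
clock: 10.48
position: [0.4966, -0.1708, 0.0611]
eef_rot: [0.161, 0.987, 0.0, 0.0]
ft_force: [-0.1, -0.4, -0.0]
grip_width: 0.0007
```

```bash
python3 - <<'E'
from h import *
go([.493,-.172,.058]); s=status.state();print(s['ft_force'])
n='side';c=optics.get_calibration(n);im=optics.camera(n)
p=cv2.projectPoints(np.array([[.49,-.173,.025],s['position']]),np.array(c['rvec']),np.array(c['tvec']),np.array([[c['fx'],0,c['cx']],[0,c['fy'],c['cy']],[0,0,1]]),None)[0].reshape(-1,2);print(n,p)
u,v=p[1].astype(int);cv2.imwrite('pics/s2.png',cv2.resize(im[v-60:v+60,u-80:u+80,::-1],(800,600),interpolation=cv2.INTER_CUBIC))
E
```

```text
pos [ 0.4966 -0.1708  0.0611] shift cm [ 0.3  -0.23  0.31]
jaw dir deg 71.4 clock 10.475
[-0.1124419  -0.40740541 -0.0420309 ]
side [[261.83445083 185.82535061]
 [260.16878363 178.08914964]]
```

View pics/s2.png

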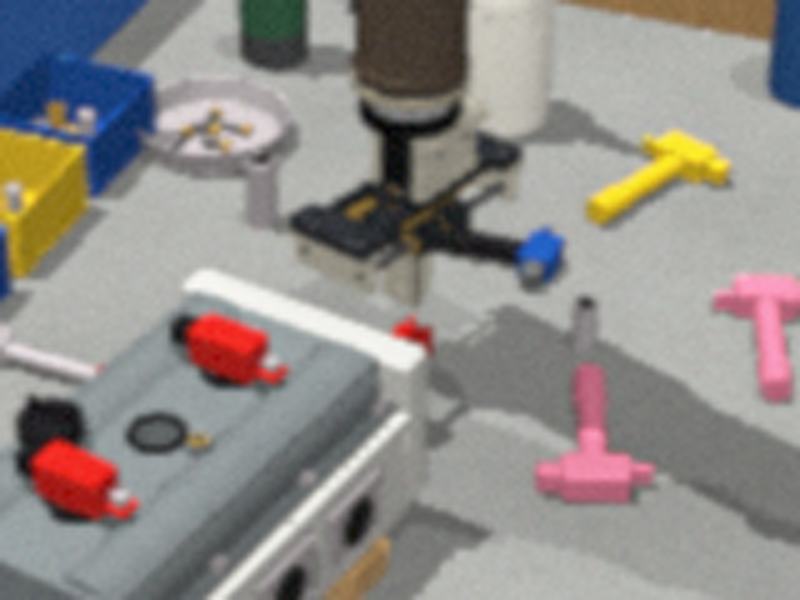

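Side crop: the fingertips at (405,300) are just above the red spare head at (412,330), with a visible gap and clear of the engine. I'm making a 3 mm trim and then holding.

{"op": "send_rows", "data": {
  "commands": [
    [[0.3, -0.2, 0.3, 0, 0, 0, 1], [0.3, -0.2, 0.3, 0, 0, 0, 1], [0.3, -0.2, 0.3, 0, 0, 0, 1], [0.3, -0.2, 0.3, 0, 0, 0, 1], [0.3, -0.2, 0.3, 0, 0, 0, 1]]
  ]
}}

```text
clock: 11.15
position: [0.493, -0.1718, 0.0577]
eef_rot: [0.161, 0.987, 0.0, 0.0]
ft_force: [-0.5, 0.2, 0.0]
grip_width: 0.0007
```

{"op": "send_rows", "data": {
  "commands": [
    [[0, 0, 0, 0, 0, 0, 1], [0, 0, 0, 0, 0, 0, 1], [0, 0, 0, 0, 0, 0, 1], [0, 0, 0, 0, 0, 0, 1], [0, 0, 0, 0, 0, 0, 1]]
  ]
}}

```text
clock: 11.78
position: [0.493, -0.1718, 0.0577]
eef_rot: [0.161, 0.987, 0.0, 0.0]
ft_force: [-0.3, 1.0, 0.0]
grip_width: 0.0006
```

{"op": "send_rows", "data": {
  "commands": [
    [[0, 0, 0, 0, 0, 0, 1], [0, 0, 0, 0, 0, 0, 1], [0, 0, 0, 0, 0, 0, 1], [0, 0, 0, 0, 0, 0, 1], [0, 0, 0, 0, 0, 0, 1]]
  ]
}}

```text
clock: 12.4
position: [0.4929, -0.1718, 0.0577]
eef_rot: [0.161, 0.987, 0.0, -0.0]
ft_force: [0.8, 0.9, -0.0]
grip_width: 0.0004
```

{"op": "send_rows", "data": {
  "commands": [
    [[0, 0, 0, 0, 0, 0, 1], [0, 0, 0, 0, 0, 0, 1], [0, 0, 0, 0, 0, 0, 1], [0, 0, 0, 0, 0, 0, 1], [0, 0, 0, 0, 0, 0, 1]]
  ]
}}

```text
clock: 13.02
position: [0.4929, -0.1718, 0.0577]
eef_rot: [0.161, 0.987, 0.0, -0.0]
ft_force: [0.0, 0.5, -0.3]
grip_width: 0.0007
```

{"op": "send_rows", "data": {
  "commands": [
    [[0, 0, 0, 0, 0, 0, 1], [0, 0, 0, 0, 0, 0, 1], [0, 0, 0, 0, 0, 0, 1], [0, 0, 0, 0, 0, 0, 1], [0, 0, 0, 0, 0, 0, 1]]
  ]
}}

```text
clock: 13.65
position: [0.4929, -0.1718, 0.0577]
eef_rot: [0.161, 0.987, 0.0, 0.0]
ft_force: [-0.0, -0.2, -0.4]
grip_width: 0.0005
```

```bash
python3 - <<'E'
from h import *
go([.49,-.173,.058]); print(status.state()['ft_force']); print(r.finish_job())
E
```

```text
pos [ 0.4929 -0.1718  0.0577] shift cm [ 0.24 -0.21 -0.03]
jaw dir deg 71.4 clock 13.65
[-0.02133399 -0.16672753 -0.44242352]
the job is handed in; nothing more can be done
None
```

I pointed at the open middle well and then at the loose red coil, and handed the job in at 13.65 s with the arm still pointing at the coil.

- **Open well:** shut fingertips about 37 mm above the mouth, held for over 2.5 s.
- **Loose red coil:** fingertips about 33 mm above its head, also held for over 2.5 s.
- **In between:** the arm crossed at z of about 0.30 m, roughly 10 cm above the fitted coil it passed over.

**Last checks:** the wrist force readings stayed below about 2 N, which is sensor noise, so I saw no sign of contact. The side pictures showed the fingertips over each target with a visible gap. The only disagreement was at the well, where the wrist camera put it about 6 mm from my top-view estimate. I corrected for that, and the side view then agreed to within 1 px.

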